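# Sweep the loose jar lids into the crumb pan

### The arm

A 6-joint arm with a two-finger parallel gripper is mounted at the origin on a cart in front of the work surface, level with it; the furniture and walls round the work are solid. World frame = base frame: x ahead of the robot, y to its left, z up, the work surface at z = 0. Lengths are in mm, angles in degrees, forces in N, time in s.
With the tool pointing down it reaches from about 400 to 925 mm from the base axis. Payload 12.5 kg.
Tool frame: the origin (TCP) lies at the very end of the fingers, on their centre line; the grasp point (between the pads) lies arm.tcp_to_grasp behind it (arm.tcp_to_grasp is the distance from the TCP to the grasp point, in mm); z points along the fingers, y is the line along which they close (so a half turn about z gives the same grasp; the last joint's range is limited). The gripper opens to 95 mm and grips with 3 to 60 N. Pads are 20 mm wide; open, the fingers measure 119 mm over their backs; the gripper's body (75 mm by 180 mm) begins 59 mm behind the grasp point.
Start: joints at [-6.05, 28.126, 89.318, -0, 62.55, -6.05], TCP at [625.017, 0.021, 214.661] pointing down, gripper open.
Joint ranges: [-177.58, 177.58], [-47.91, 125.51], [2.72, 160], [-65.01, 245.01], [3.68, 167.84], [-153.87, 153.87]. Speed limits (degrees/s): [127.2, 127.2, 159.86, 180, 180, 180].

### API

Orientations are given as [roll, pitch, yaw] about the fixed x, y, z axes, in that order (R = Rz(yaw) Ry(pitch) Rx(roll)).
In Python, from cell import arm, cams, nets gives the robot as it stands.
- The arm moves only by the tool servo_tool, never from a script. Its argument "steps" is a list of rows, each a list of 7 numbers: the shift along the tool's x, y, z in m, then the turn, a rotation vector about the tool's x, y, z in rad, then the finger opening in m, from 0 to 0.0951. A call has 1 to 12 rows; each row shifts and turns the commanded pose from where the row before left it, along the tool's axes as they then stand; what a row does not reach is not made up. A row lasts 1/12 s, in which the tool goes at most 41.7 mm and 7.16 degrees, less where a joint would pass 70% of its speed; a pose out of reach is approached as far as the arm can. A call is refused whole if a number of a shift passes 0.0417 or a number of a turn 0.125, either way. A call with a gripper value outside its range is refused whole. The fingers move at their own pace and stop on an object; the grip force is fixed at half the most. Time passes only in rows, so rows that do not move let the fingers close. It gives the time, the measured TCP pose, the force, the opening and the grip force at its end, in the units of the state.
- arm.observe(): the state, without advancing time (a new reading comes with each control period).
- cams.get_image(name): name is "scene" or "side" or "wrist"; returns (picture, depth): 420x560x3 uint8, red, green, blue; 420x560 float32, mm along the optical axis (not along the pixel's ray), 0 where there is no reading.
- cams.camera_info(name): a dict with "fx", "fy", "cx", "cy" (pixels), "rvec" (rotation vector, rad) and "tvec" (3), from world to camera coordinates, as OpenCV has them; the wrist camera has in their place "T_tool_cam" (4x4, takes a point from camera to tool coordinates, whose origin is the TCP and whose axes are the flange's). Camera axes: x right, y down, z forward; pixel columns grow to the right and rows downward; lengths in mm; the calibration is good to about 2 mm. A picture is of the moment at which its call begins: read the wrist's pose just before it. camera_info takes no time and is no camera call.
- arm.hand_in(): hands the job in; it is judged then, once.
Trained networks look in the newest picture that a camera, given by its name, has taken for a name from the list of things; names that differ only in an ending like _2 or _b are one class to them, and where a whole thing is asked for, a point or a joint stands for the part that bears it (a point fixed in the world has none). Each returns a list of dicts, best first, with "score" (0 to 1); they miss things now and then, are a little off and sometimes report something else, mostly with a low value. They report only what shows in the picture. A call takes as long as a camera call. They do not tell look-alikes from the thing itself.
- nets.search_frame(camera, thing): "position" ([column, row] as shares, 0 to 1, of the picture: columns of its width, rows of its height, amid what is visible of it).
- nets.masks_of(camera, thing): "region" (420x560 bool, what is visible of it) and "position" ([column, row] as shares, 0 to 1, of the picture: columns of its width, rows of its height, amid what is visible of it).
The state is a dict: "time": time; "qpos": joint angles; "dq": joint speeds; "joint_efforts": joint torques, N m; "ee_pos": TCP position; "tcp_rot": TCP orientation; "ft_force": force on the tool from outside, world axes, zero at the start; "ft_torque": the same for the moment, N m; "grip_width": finger opening in mm; "gripper_force": force on a finger pad.
Only numpy, scipy, OpenCV 4.12 (cv2) and the standard library are available. Lean on these libraries where they do the work, as an engineer would, in place of code of your own. Each camera call takes 0.05 s, during which the arm holds its last target. There are 200 camera calls.

### The job

Three loose metal jar lids of different sizes lie on the worktop in front of the open crumb pan. Sweep all three along the worktop with your fingertips into the pan until each lies flat and wholly inside, past the front ends of the pan's side walls; slide them smoothly, never picking one up, tipping it on edge or flicking it. Leave the two small spice jars and the small square tin standing where they are.

Things in the scene. Friction and masses are not known exactly. Their poses are not given: they have to be found in the camera images.
- pan: Crumb pan (dustpan shape, bare sheet metal), fixed. Origin: under the middle of its floor, at worktop height. Inside: its own x from -110 to +110 mm, y from -90 (the open mouth, on the robot's right) to +90 mm (back wall); floor 2 mm thick; walls on three sides 3 mm thick, 32 mm high. The handle sticks out 105 mm beyond the back wall (+y).
- pan_mouth (a point): Middle of the pan's mouth, on the line between the front ends of its side walls, at floor height (2 mm); axes as the pan's. In front of it (-y) a sloping lip 20 mm long rises from the worktop to the floor; low things slide up it when pushed.
- lid_small_center (a point): The small loose jar lid, a plain steel disc lying flat: diameter 50 mm, height 15 mm, about 28 g. The point is its centre, half-way up. It slides on the worktop when pushed at its side.
- lid_medium_center (a point): The medium loose jar lid, a plain steel disc lying flat: diameter 60 mm, height 16 mm, about 40 g. The point is its centre, half-way up. It slides on the worktop when pushed at its side.
- lid_large_center (a point): The large loose jar lid, a plain steel disc lying flat: diameter 70 mm, height 18 mm, about 54 g. The point is its centre, half-way up. It slides on the worktop when pushed at its side.
- jar_wide: Small glass spice jar with a pale lid, 40 mm diameter, 88 mm high, loose, standing upright among or beside the lids; it must stay where it is. Origin: centre of its underside, z up.
- jar_slim: Small glass spice jar with a pale lid, 39 mm diameter, 86 mm high, loose, standing upright among or beside the lids; it must stay where it is. Origin: centre of its underside, z up.
- tin: Small square spice tin, 31 x 31 mm, 88 mm high, loose, standing upright among or beside the lids; it must stay where it is. Origin: centre of its underside, z up.
- lid_small: The same small lid; origin at the centre of its underside, z up.
- lid_medium: The same medium lid; origin at the centre of its underside, z up.
- lid_large: The same large lid; origin at the centre of its underside, z up.
Things that resemble listed ones, but are neither listed nor needed, are in the scene too. What is shaped like the lid_medium but brown or green is not meant.

How it is judged (in metres and radians):
At the end, for the whole second after the job is handed in: Each lid lies flat (within 0.12 rad) and at rest on the pan's floor, its whole disc past the front ends of the side walls (5 mm of overhang allowed) and between the walls; the two jars and the tin stand upright within 20 mm of where they were (y of lid_small_center in the frame of pan between -0.07 and 0.09 m and x of lid_small_center in the frame of pan between -0.11 and 0.11 m and height (world z) of each of lid_small_center, lid_medium_center, lid_large_center below 0.018 m and angle between each of lid_small_center, lid_medium_center, lid_large_center's own z axis and vertical below 0.12 rad and y of lid_medium_center in the frame of pan between -0.065 and 0.09 m and x of lid_medium_center in the frame of pan between -0.11 and 0.11 m and y of lid_large_center in the frame of pan between -0.06 and 0.09 m and x of lid_large_center in the frame of pan between -0.11 and 0.11 m and distance of each of jar_wide, jar_slim, tin from where it was at the start of the episode below 0.02 m and angle between each of jar_wide, jar_slim, tin's own z axis and vertical below 0.15 rad and linear speed of each of lid_small, lid_medium, lid_large below 0.02 m/s); the robot touches nothing.
It fails at once if a lid is lifted off the surface (its centre above 30 mm) or tipped up on edge (height (world z) of any of lid_small_center, lid_medium_center, lid_large_center above 0.03 m or angle between any of lid_small_center, lid_medium_center, lid_large_center's own z axis and vertical above 0.6 rad).
It fails at once if a lid is flicked (faster than 0.6 m/s) (linear speed of any of lid_small, lid_medium, lid_large above 0.6 m/s).
It fails at once if a jar or the tin is shifted more than 20 mm or tipped (distance of any of jar_wide, jar_slim, tin from where it was at the start of the episode above 0.02 m or angle between any of jar_wide, jar_slim, tin's own z axis and vertical above 0.3 rad).
It also fails if it takes over 64 s, if anything falls off the work surface, if the arm or the gripper's body presses on something with over 40 N, if the wrist force passes 120 N, or if a joint passes its speed limit or range.

## Working session

There is one attempt and no reset: what is moved stays moved. The work goes in short steps, Python scripts to look and compute and a tool call to move; the robot and the scene stay as the last step left them, time stands still between calls to the robot, and variables do not carry over. Pictures are saved under pics/ and viewed, at most 10 in all, crops included, and the job is handed in when it is done.

Besides the shell and the picture viewer there is one more tool, called after "Call:" as a command line: name --pt "numbers of a row" for each row, then --argument value for the rest. servo_tool: Moves the arm, as the interface text tells. Its arguments: {"type":"object","properties":{"steps":{"type":"array"}},"required":["steps"]}

```bash
ls; mkdir -p pics; cat > h.py <<'E'
import numpy as np, cv2
from cell import arm,cams,nets
def cw(name):
    i=cams.camera_info(name); R,_=cv2.Rodrigues(np.array(i['rvec'],float)); return i,R,np.array(i['tvec'],float).ravel()
def world(name,depth):
    i,R,t=cw(name); v,u=np.mgrid[0:420,0:560]
    P=np.stack([(u-i['cx'])/i['fx']*depth,(v-i['cy'])/i['fy']*depth,depth],-1)
    W=(P-t)@R; W[depth<=0]=np.nan; return W
def proj(name,p):
    i,R,t=cw(name); q=R@np.array(p,float)+t; return i['fx']*q[0]/q[2]+i['cx'],i['fy']*q[1]/q[2]+i['cy']
E
python3 - <<'E'
from h import *
for c in ['scene','side']:
    im,d=cams.get_image(c); cv2.imwrite(f'pics/{c}0.png',im[...,::-1]); np.save(f'{c}0.npy',d)
    i,R,t=cw(c); print(c,'cam at',(-R.T@t).round())
    W=world(c,d)
    for n in ['pan','lid_small','lid_medium','lid_large','jar_wide','jar_slim','tin']:
        for r in nets.masks_of(c,n)[:4]:
            m=r['region']; P=W[m]; P=P[~np.isnan(P[:,0])]
            print(n,round(r['score'],2),(np.array(r['position'])*[560,420]).round(),m.sum(),np.nanmedian(P,0).round(1),np.percentile(P,2,0).round(),np.percentile(P,98,0).round(), im[m].mean(0).round())
print(arm.observe())
E
```

```text
pics
scene cam at [ 710. -717.  441.]
pan 0.87 [302. 190.] 4221 [500.7 276.2   2.4] [391. 159.   0.] [616. 375.  32.] [137. 131. 127.]
lid_small 0.68 [239. 263.] 466 [466.9 -89.   13.7] [ 444. -104.    0.] [489. -62.  16.] [165. 155. 149.]
lid_medium 0.97 [187. 266.] 483 [ 382.9 -120.3   14.9] [ 355. -143.    1.] [400. -92.  17.] [ 72. 123.  75.]
lid_medium 0.92 [280. 228.] 473 [503.6  46.5  14.5] [475.  29.   1.] [530.  84.  17.] [160. 151. 144.]
lid_medium 0.67 [221. 229.] 429 [393.2   8.7  14.7] [367.  -8.   1.] [416.  44.  17.] [106.  76.  58.]
lid_large 0.75 [287. 282.] 1026 [ 565.2 -133.3   16.7] [ 536. -155.    2.] [594. -94.  19.] [166. 156. 150.]
jar_wide 0.71 [170. 283.] 1465 [ 398.8 -220.5   49.5] [ 377. -228.    3.] [ 413. -194.   88.] [146. 133. 118.]
jar_slim 0.88 [260. 296.] 1484 [ 543.8 -230.1   49.4] [ 523. -236.    1.] [ 558. -204.   86.] [155. 148. 133.]
tin 0.67 [354. 227.] 918 [657.4  10.4  51. ] [640.   4.   3.] [674.  30.  88.] [112. 111.  91.]
tin 0.36 [238. 264.] 437 [467.3 -87.6  13.9] [ 445. -104.    3.] [488. -60.  16.] [166. 156. 150.]
side cam at [ 361. 
[... 1343 characters left out ...]
 151. 142.]
{'time': 0.8, 'qpos': array([-6.05024856e+00,  2.81251052e+01,  8.93193792e+01,  1.65392706e-03,
        6.25513802e+01, -6.04989572e+00]), 'dq': array([ 0.04040669,  0.06766295,  0.03041734,  0.02640971,  0.01410031,
       -0.12602486]), 'joint_efforts': array([-1.49313488e-03, -6.12414837e+01, -2.58421862e+01,  6.91863801e-02,
        4.43746406e-02, -7.09369033e-05]), 'ee_pos': array([6.25001714e+02, 3.15711483e-02, 2.14670102e+02]), 'tcp_rot': array([ 1.79995733e+02, -1.02378209e-03,  8.99988849e+01]), 'ft_force': array([ 0.55878145,  0.27460509, -0.13405653]), 'ft_torque': array([ 0.02571665,  0.02967255, -0.00192983]), 'gripper_force': 0.0, 'grip_width': 95.25031356438481}
```

View pics/scene0.png

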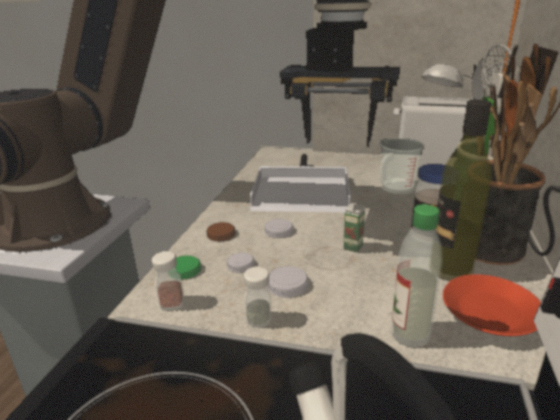

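View pics/side0.png

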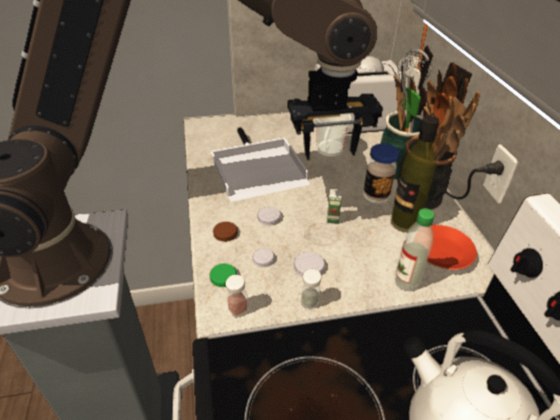

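```bash
python3 - <<'E'
from h import *
print('t2g',arm.tcp_to_grasp)
C={'lid_small':(466,-82,15,30),'lid_medium':(503,57,16,35),'lid_large':(562,-124,18,40),'green':(372,-118,16,35),'brown':(390,17,16,35),'jar_wide':(395,-210,88,28),'jar_slim':(540,-218,86,28),'tin':(657,17,88,28)}
for c in ['scene','side']:
    W=world(c,np.load(c+'0.npy')).reshape(-1,3); W=W[~np.isnan(W[:,0])]
    for n,(x,y,h,r) in C.items():
        m=(np.hypot(W[:,0]-x,W[:,1]-y)<r)&(abs(W[:,2]-h)<3.5)
        P=W[m,:2].astype(np.float32)
        (cx,cy),rr=cv2.minEnclosingCircle(P) if len(P)>3 else ((0,0),0)
        print(c,n,len(P),round(cx,1),round(cy,1),round(rr,1), np.percentile(P,1,0).round(),np.percentile(P,99,0).round())
    m=(W[:,0]>360)&(W[:,0]<640)&(W[:,1]>130)&(W[:,1]<400)&(W[:,2]>27)&(W[:,2]<38)
    P=W[m,:2].astype(np.float32); b=cv2.minAreaRect(P); print(c,'pan',len(P),b,cv2.boxPoints(b).round())
E
```

```text
t2g 18.8
scene lid_small 315 465.3 -80.8 24.6 [ 443. -103.] [487. -58.]
scene lid_medium 308 500.4 57.7 30.4 [475.  31.] [529.  85.]
scene lid_large 748 560.3 -121.6 35.5 [ 532. -154.] [594. -91.]
scene green 346 372.0 -117.0 29.4 [ 353. -142.] [398. -90.]
scene brown 313 388.4 20.5 29.3 [362.  -6.] [417.  46.]
scene jar_wide 253 391.0 -208.3 17.9 [ 375. -225.] [ 408. -192.]
scene jar_slim 306 540.0 -217.8 18.4 [ 525. -235.] [ 557. -201.]
scene tin 128 656.7 21.6 18.7 [641.   5.] [673.  36.]
scene pan 328 ((502.2156677246094, 288.6201477050781), (228.07151794433594, 224.47061157226562), 9.118325233459473) [[372. 381.]
 [407. 160.]
 [633. 196.]
 [597. 418.]]
side lid_small 258 464.5 -79.4 24.4 [ 442. -102.] [487. -58.]
side lid_medium 281 501.5 58.1 30.3 [475.  30.] [529.  85.]
side lid_large 479 560.9 -120.1 34.8 [ 530. -147.] [592. -90.]
side green 386 370.9 -115.5 29.5 [ 344. -141.] [398. -90.]
side brown 315 388.5 21.2 30.0 [362.  -6.] [416.  50.]
side jar_wide 219 390.2 -207.8 18.7 [ 374. -224.] [ 408. -191.]
side jar_slim 199 540.2 -217.4 18.0 [ 524. -234.] [ 556. -201.]
side tin 99 656.3 21.6 19.2 [640.   6.] [672.  38.]
side pan 327 ((502.43017578125, 288.3962097167969), (228.9617156982422, 224.36468505859375), 10.134586334228516) [[370. 379.]
 [409. 158.]
 [635. 198.]
 [595. 419.]]
```

Call:
servo_tool --pt "0.002 -0.031 0 0 0 0 0.04" --pt "0.002 -0.031 0 0 0 0 0.04" --pt "0.002 -0.031 0 0 0 0 0.04" --pt "0.002 -0.031 0.02 0 0 0 0.04" --pt "0 0 0.035 0 0 0 0.04" --pt "0 0 0.035 0 0 0 0.04" --pt "0 0 0.035 0 0 0 0.04" --pt "0 0 0.035 0 0 0 0.04" --pt "0 0 0.03 0 0 0 0.04" --pt "0 0 0.017 0 0 0 0.04" --pt "0 0 0 0 0 0 0.04" --pt "0 0 0 0 0 0 0.04"

```text
time: 1.8
ee_pos: [500.9, 8.0, 7.4]
tcp_rot: [-179.9, -0.0, 90.0]
ft_force: [0.3, -0.4, -0.3]
grip_width: 40.0
gripper_force: 0.0
```

```bash
python3 - <<'E'
from h import *
W=np.concatenate([world(c,np.load(c+'0.npy')).reshape(-1,3) for c in ['scene','side']]); W=W[~np.isnan(W[:,0])]
m=(W[:,2]>70)&(W[:,2]<190)&(W[:,0]>420)&(W[:,0]<720)&(W[:,1]>-250)&(W[:,1]<400)
P=W[m]; k=(P[:,:2]//25*25).astype(int); u,n=np.unique(k,axis=0,return_counts=True); print([(tuple(a.tolist()),int(b)) for a,b in zip(u,n) if b>3])
E
```

```text
[((500, -250), 5), ((500, -225), 22), ((525, -250), 286), ((525, -225), 278), ((550, -250), 63), ((550, -225), 99), ((625, 0), 115), ((625, 25), 15), ((650, 0), 243), ((650, 25), 68), ((675, 250), 82), ((675, 275), 7), ((675, 300), 95), ((675, 325), 24), ((675, 350), 43), ((700, 250), 66), ((700, 275), 159), ((700, 300), 26), ((700, 350), 84), ((700, 375), 16)]
```

Call:
servo_tool --pt "0.006 0 0 0 0 0 0.04" --pt "0.01 0 0 0 0 0 0.04" --pt "0.012 0 0 0 0 0 0.04" --pt "0.014 0 0 0 0 0 0.04" --pt "0.014 0 0 0 0 0 0.04" --pt "0.014 0 0 0 0 0 0.04" --pt "0.014 0 0 0 0 0 0.04" --pt "0.014 0 0 0 0 0 0.04" --pt "0.014 0 -0.001 0 0 0 0.04" --pt "0.012 0 0 0 0 0 0.04" --pt "0.012 0 0 0 0 0 0.04" --pt "0.012 0 0 0 0 0 0.04"

```text
time: 2.8
ee_pos: [501.1, 157.5, 9.2]
tcp_rot: [179.9, -0.0, 90.0]
ft_force: [0.4, 0.2, 0.1]
grip_width: 40.1
gripper_force: 0.1
```

```bash
python3 - <<'E'
from h import *
im,d=cams.get_image('scene'); cv2.imwrite('pics/scene1.png',im[...,::-1])
W=world('scene',d)
for r in nets.masks_of('scene','lid_medium')[:4]:
    P=W[r['region']]; print(round(r['score'],2),np.nanmedian(P,0).round(),np.nanpercentile(P,2,0).round(),np.nanpercentile(P,98,0).round())
E
```

```text
0.84 [392.  10.  15.] [362.  -7.   0.] [417.  73.  17.]
0.74 [498. 174.  17.] [478. 157.   4.] [529. 210.  19.]
0.68 [536. 256.   2.] [394. 153.   0.] [621. 371.  31.]
0.55 [ 383. -120.   15.] [ 355. -142.    2.] [400. -92.  17.]
```

View pics/scene1.png

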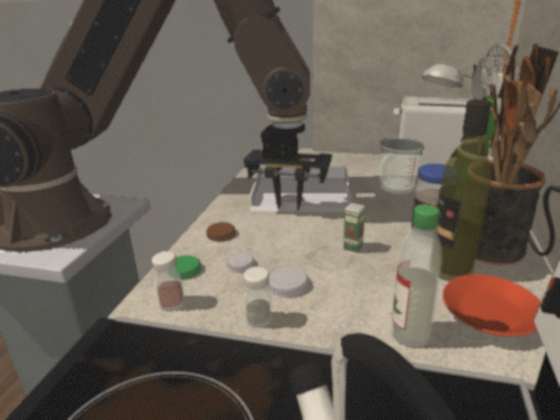

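The medium lid sits in front of the fingers at the pan mouth, around pixel (288,200). The jars and the tin are undisturbed.

Call:
servo_tool --pt "0.012 0 0 0 0 0 0.04" --pt "0.012 0 0 0 0 0 0.04" --pt "0.012 0 0 0 0 0 0.04" --pt "0.012 0 0 0 0 0 0.04" --pt "0.012 0 0 0 0 0 0.04" --pt "0.012 0 0 0 0 0 0.04" --pt "0.012 0 0 0 0 0 0.04" --pt "0.01 0 0 0 0 0 0.04" --pt "0.008 0 0 0 0 0 0.04" --pt "0.006 0 0 0 0 0 0.04" --pt "0.004 0 0 0 0 0 0.04" --pt "0.003 0 0 0 0 0 0.04"

```text
time: 3.9
ee_pos: [501.0, 271.4, 8.6]
tcp_rot: [-180.0, 0.0, 90.0]
ft_force: [-0.2, -1.1, -0.3]
grip_width: 40.2
gripper_force: 0.3
```

Call:
servo_tool --pt "-0.004 0 0 0 0 0 0.04" --pt "-0.012 0 0 0 0 0 0.04" --pt "-0.015 0 -0.01 0 0 0 0.04" --pt "0 0 -0.03 0 0 0 0.04" --pt "0 0 -0.035 0 0 0 0.03" --pt "-0.02 -0.002 -0.02 0 0 0 0.03" --pt "-0.035 -0.004 -0.01 0 0 0 0.03" --pt "-0.04 -0.004 0 0 0 0 0.03" --pt "-0.04 -0.004 0 0 0 0 0.03" --pt "-0.04 -0.004 0 0 0 0 0.03" --pt "-0.04 -0.004 0 0 0 0 0.03" --pt "-0.04 -0.004 0 0 0 0 0.03"

```text
time: 4.9
ee_pos: [473.8, -17.7, 113.7]
tcp_rot: [180.0, 0.0, 90.0]
ft_force: [1.2, -0.0, -0.4]
grip_width: 29.9
gripper_force: 0.0
```

```bash
cat >> h.py <<'E'
O=np.array([506,267.]);a=np.radians(9.5);EX=np.array([np.cos(a),np.sin(a)]);EY=np.array([-np.sin(a),np.cos(a)])
def tops(c,items):
    im,d=cams.get_image(c); W=world(c,d).reshape(-1,3); W=W[~np.isnan(W[:,0])]
    for n,(x,y,h,r) in items.items():
        m=(np.hypot(W[:,0]-x,W[:,1]-y)<r)&(abs(W[:,2]-h)<3.5); P=W[m,:2].astype(np.float32)
        if len(P)<5: print(c,n,'none');continue
        (cx,cy),rr=cv2.minEnclosingCircle(P); q=np.array([cx,cy])-O
        print(c,n,len(P),round(cx,1),round(cy,1),'r',round(rr,1),'pan',(q@EX).round(),(q@EY).round(),'z',W[m,2].mean().round(1))
    return im
E
python3 - <<'E'
from h import *
for c in ['scene','side']:
    tops(c,{'med':(500,306,18,42),'small':(465,-80,15,30),'large':(561,-121,18,40)})
print(arm.observe()['ee_pos'].round(1))
E
```

```text
scene med 176 500.1 299.5 r 30.6 pan -0.0 33.0 z 17.3
scene small 308 465.1 -79.8 r 24.4 pan -98.0 -335.0 z 14.1
scene large 746 562.2 -121.1 r 34.7 pan -9.0 -392.0 z 17.2
side med none
side small 257 465.3 -80.0 r 24.8 pan -97.0 -336.0 z 14.3
side large 494 561.8 -122.3 r 35.5 pan -9.0 -393.0 z 17.5
[474.  -20.4 113.7]
```

Call:
servo_tool --pt "-0.036 -0.002 0 0 0 0 0.03" --pt "-0.036 -0.002 0 0 0 0 0.03" --pt "-0.036 -0.003 0 0 0 0 0.03" --pt "0 0 0 0 0 -0.047 0.03" --pt "0 0 0.03 0 0 0 0.03" --pt "0 0 0.035 0 0 0 0.03" --pt "0 0 0.03 0 0 0 0.03" --pt "0 0 0.01 0 0 0 0.03" --pt "0 0 0 0 0 0 0.03"

```text
time: 5.75
ee_pos: [466.7, -122.8, 6.9]
tcp_rot: [-179.8, -0.1, 92.7]
ft_force: [-0.0, -0.1, 0.8]
grip_width: 30.0
gripper_force: 0.0
```

Call:
servo_tool --pt "0.006 0 0 0 0 0 0.03" --pt "0.01 0 0 0 0 0 0.03" --pt "0.012 0 0 0 0 0 0.03" --pt "0.014 0 0 0 0 0 0.03" --pt "0.014 0 0 0 0 0 0.03" --pt "0.014 0 0 0 0 0 0.03" --pt "0.014 0 0 0 0 0 0.03" --pt "0.014 0 0 0 0 0 0.03" --pt "0.014 0 0 0 0 0 0.03" --pt "0.014 0 0 0 0 0 0.03" --pt "0.014 0 0 0 0 0 0.03" --pt "0.014 0 0 0 0 0 0.03"

```text
time: 6.75
ee_pos: [460.8, 32.6, 9.9]
tcp_rot: [179.9, 0.0, 92.8]
ft_force: [0.3, -0.4, 1.3]
grip_width: 30.1
gripper_force: 0.1
```

```bash
python3 - <<'E'
from h import *
p=arm.observe()['ee_pos'];print(p.round(1))
for c in ['scene','side']:
    tops(c,{'small':(p[0]-1,p[1]+30,15,30)})
E
```

```text
[460.8  32.6   9.9]
scene small 141 459.9 58.2 r 24.1 pan -80.0 -198.0 z 14.1
side small 138 460.5 60.8 r 25.7 pan -79.0 -196.0 z 14.5
```

Call:
servo_tool --pt "0.014 0 0.001 0 0 0 0.03" --pt "0.014 0 0 0 0 0 0.03" --pt "0.014 0 0 0 0 0 0.03" --pt "0.014 0 0 0 0 0 0.03" --pt "0.012 0 0 0 0 0 0.03" --pt "0.012 0 0 0 0 0 0.03" --pt "0.012 0 0 0 0 0 0.03" --pt "0.012 0 0 0 0 0 0.03" --pt "0.012 0 0 0 0 0 0.03" --pt "0.012 0 0 0 0 0 0.03" --pt "0.012 0 0 0 0 0 0.03" --pt "0.012 0 0 0 0 0 0.03"

```text
time: 7.85
ee_pos: [453.7, 183.6, 8.1]
tcp_rot: [180.0, -0.0, 92.7]
ft_force: [0.0, -0.3, 0.5]
grip_width: 30.2
gripper_force: 0.2
```

Call:
servo_tool --pt "0.01 0 0 0 0 0 0.03" --pt "0.007 0 0 0 0 0 0.03" --pt "0.005 0 0 0 0 0 0.03" --pt "0.003 0 0 0 0 0 0.03" --pt "0 0 0 0 0 0 0.03" --pt "-0.004 0 0 0 0 0 0.03" --pt "-0.012 0 0 0 0 0 0.03" --pt "-0.015 0 -0.01 0 0 0 0.03" --pt "0 0 -0.03 0 0 0 0.03" --pt "0 0 -0.035 0 0 0 0.05" --pt "-0.02 0 -0.03 0 0 0.047 0.05" --pt "-0.035 0.01 -0.01 0 0 0 0.05"

```text
time: 8.85
ee_pos: [464.9, 121.6, 126.1]
tcp_rot: [179.8, -0.0, 90.0]
ft_force: [1.2, 0.9, 0.4]
grip_width: 44.5
gripper_force: 0.0
```

```bash
python3 - <<'E'
from h import *
p=arm.observe()['ee_pos'];print(p.round(1))
for c in ['scene','side']:
    im=tops(c,{'small':(450,237,17,32),'med':(500,300,18,36),'large':(561,-121,18,40)})
E
```

```text
[464.9 121.6 126.1]
scene small 133 450.4 233.4 r 24.9 pan -60.0 -24.0 z 16.3
scene med 170 500.7 299.4 r 29.5 pan 0.0 33.0 z 17.4
scene large 747 561.4 -122.3 r 35.2 pan -10.0 -393.0 z 17.2
side small 138 451.6 235.4 r 25.4 pan -59.0 -22.0 z 16.4
side med 149 499.4 299.2 r 29.7 pan -1.0 33.0 z 17.5
side large 478 561.5 -120.9 r 34.5 pan -9.0 -392.0 z 17.4
```

Call:
servo_tool --pt "-0.035 0.012 0 0 0 0 0.056" --pt "-0.035 0.012 0 0 0 0 0.056" --pt "-0.035 0.012 0 0 0 0 0.056" --pt "-0.035 0.012 0 0 0 0 0.056" --pt "-0.035 0.012 0 0 0 0 0.056" --pt "-0.035 0.012 0 0 0 0 0.056" --pt "-0.035 0.012 0 0 0 0 0.056" --pt "-0.035 0.012 0 0 0 0 0.056" --pt "0 0 0.03 0 0 0 0.056" --pt "0 0 0.035 0 0 0 0.056" --pt "0 0 0 0 0 0 0.056" --pt "0 0 0 0 0 0 0.056"

```text
time: 9.95
ee_pos: [559.5, -158.4, 56.3]
tcp_rot: [-179.8, -0.1, 90.0]
ft_force: [0.0, -0.4, -0.3]
grip_width: 56.0
gripper_force: 0.0
```

Call:
servo_tool --pt "-0.001 0.002 0.015 0 0 0 0.056" --pt "0 0 0.015 0 0 0 0.056" --pt "0 0 0.009 0 0 0 0.056" --pt "0 0 0.005 0 0 0 0.056" --pt "0 0 0 0 0 0 0.056" --pt "0 0 0 0 0 0 0.056"

```text
time: 10.45
ee_pos: [563.2, -159.3, 14.5]
tcp_rot: [180.0, 0.0, 90.0]
ft_force: [-0.2, 0.1, 0.2]
grip_width: 55.9
gripper_force: 0.0
```

```bash
python3 - <<'E'
from h import *
p=arm.observe();print(p['ee_pos'].round(1),p['ft_force'].round(1))
for c in ['scene','side']:
    im=tops(c,{'large':(561,-121,18,40),'jar':(540,-218,86,28),'tin':(656.5,21.6,88,28)})
    cv2.imwrite(f'pics/{c}3.png',cv2.resize(im[180:345,130:400,::-1],None,fx=2.5,fy=2.5))
E
```

```text
[ 563.2 -159.3   14.5] [-0.2  0.1  0.2]
scene large 621 562.4 -121.8 r 33.9 pan -9.0 -393.0 z 17.2
scene jar 304 539.7 -218.1 r 18.4 pan -47.0 -484.0 z 84.9
scene tin 126 656.5 22.7 r 18.6 pan 108.0 -266.0 z 87.2
side large 259 562.6 -121.2 r 34.2 pan -8.0 -392.0 z 17.4
side jar 210 540.0 -217.2 r 19.1 pan -46.0 -483.0 z 85.1
side tin none
```

View pics/scene3.png

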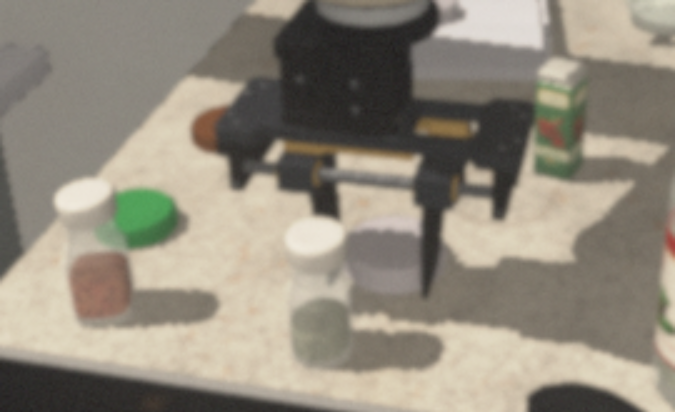

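Call:
servo_tool --pt "0.006 0 0 0 0 0 0.056" --pt "0.008 0 0.001 0 0 0 0.056" --pt "0.01 -0.003 0.001 0 0 0 0.056" --pt "0.013 -0.003 0.001 0 0 0 0.056" --pt "0.013 -0.003 0 0 0 0 0.056" --pt "0.013 -0.003 0 0 0 0 0.056" --pt "0.013 -0.003 0 0 0 0 0.056" --pt "0.013 -0.003 0 0 0 0 0.056" --pt "0.013 -0.003 0 0 0 0 0.056" --pt "0.01 -0.003 0 0 0 0 0.056" --pt "0.005 0 0 0 0 0 0.056" --pt "0 0 0 0 0 0 0.056"

```text
time: 11.55
ee_pos: [538.8, -41.2, 10.7]
tcp_rot: [-180.0, -0.0, 90.1]
ft_force: [-0.3, 1.1, -0.5]
grip_width: 55.9
gripper_force: 0.0
```

```bash
python3 - <<'E'
from h import *
p=arm.observe()['ee_pos'];print(p.round(1))
for c in ['scene','side']:
    im=tops(c,{'large':(p[0],p[1]+31,18,40),'jar':(540,-218,86,28),'tin':(656.5,21.6,88,28)})
E
```

```text
[538.8 -41.2  10.7]
scene large 454 536.8 -14.4 r 35.1 pan -16.0 -283.0 z 17.2
scene jar 306 540.3 -217.2 r 18.4 pan -46.0 -483.0 z 84.9
scene tin 127 656.5 22.1 r 18.9 pan 108.0 -266.0 z 87.3
side large 348 540.1 -16.2 r 35.1 pan -13.0 -285.0 z 17.5
side jar 198 540.8 -217.7 r 18.1 pan -46.0 -484.0 z 85.3
side tin 84 657.1 21.0 r 17.8 pan 108.0 -268.0 z 87.7
```

Call:
servo_tool --pt "0.006 -0.001 0 0 0 0 0.056" --pt "0.01 0 0 0 0 0 0.056" --pt "0.013 0 0 0 0 0 0.056" --pt "0.013 0 0 0 0 0 0.056" --pt "0.013 0 0 0 0 0 0.056" --pt "0.013 0 0 0 0 0 0.056" --pt "0.013 0 0 0 0 0 0.056" --pt "0.013 0 0 0 0 0 0.056" --pt "0.013 0 0 0 0 0 0.056" --pt "0.013 0 0 0 0 0 0.056" --pt "0.012 0.001 0 0 0 0 0.056" --pt "0.012 0.002 0 0 0 0 0.056"

```text
time: 12.65
ee_pos: [540.8, 103.0, 10.6]
tcp_rot: [-180.0, 0.0, 90.0]
ft_force: [-0.3, -0.8, 0.1]
grip_width: 56.1
gripper_force: 0.3
```

Call:
servo_tool --pt "0.012 0.002 0 0 0 0 0.056" --pt "0.012 0.002 0 0 0 0 0.056" --pt "0.012 0.002 0 0 0 0 0.056" --pt "0.012 0.002 0 0 0 0 0.056" --pt "0.012 0.002 0 0 0 0 0.056" --pt "0.012 0.002 0 0 0 0 0.056" --pt "0.012 0.002 0 0 0 0 0.056" --pt "0.012 0.002 0 0 0 0 0.056" --pt "0.012 0.002 0 0 0 0 0.056" --pt "0.008 0.001 0 0 0 0 0.056" --pt "0.005 0.001 0 0 0 0 0.056" --pt "0.003 0 0 0 0 0 0.056"

```text
time: 13.65
ee_pos: [561.0, 226.4, 10.6]
tcp_rot: [180.0, -0.0, 90.0]
ft_force: [0.5, -0.9, -0.3]
grip_width: 55.7
gripper_force: 0.1
```

```bash
python3 - <<'E'
from h import *
p=arm.observe()['ee_pos'];print(p.round(1))
for c in ['scene','side']:
    im=tops(c,{'large':(p[0],p[1]+28,20,42),'small':(450,237,17,32),'med':(500,300,18,36),'jar':(540,-218,86,28),'jarw':(390.5,-208,88,28),'tin':(656.5,21.6,88,28)})
E
```

```text
[561.  226.4  10.6]
scene large 242 559.7 249.5 r 36.9 pan 50.0 -26.0 z 19.3
scene small 135 449.3 234.6 r 24.6 pan -61.0 -23.0 z 16.2
scene med 122 499.4 298.5 r 29.2 pan -1.0 32.0 z 17.3
scene jar 307 540.5 -217.9 r 18.5 pan -46.0 -484.0 z 85.0
scene jarw 248 391.2 -208.0 r 18.0 pan -192.0 -450.0 z 87.0
scene tin 128 656.5 21.8 r 18.2 pan 108.0 -267.0 z 87.1
side large 234 564.5 252.6 r 37.0 pan 55.0 -24.0 z 19.6
side small 144 450.6 235.6 r 25.1 pan -60.0 -22.0 z 16.3
side med 151 499.3 298.6 r 29.7 pan -1.0 32.0 z 17.6
side jar 205 539.5 -217.3 r 18.1 pan -47.0 -483.0 z 85.3
side jarw 214 391.3 -206.1 r 18.4 pan -191.0 -448.0 z 87.1
side tin 99 656.4 21.6 r 18.8 pan 108.0 -267.0 z 87.6
```

Large is well past the limit (-60). Back off, lift and check.

Call:
servo_tool --pt "0.004 0 0 0 0 0 0.056" --pt "0 0 0 0 0 0 0.056" --pt "-0.004 0 0 0 0 0 0.056" --pt "-0.01 0 0 0 0 0 0.056" --pt "-0.012 0 0 0 0 0 0.056" --pt "-0.01 0 -0.015 0 0 0 0.056" --pt "0 0 -0.035 0 0 0 0.056" --pt "0 0 -0.04 0 0 0 0.056" --pt "0 0 -0.04 0 0 0 0.056" --pt "0 0 -0.04 0 0 0 0.056" --pt "0 0 0 0 0 0 0.056" --pt "0 0 0 0 0 0 0.056"

```text
time: 14.75
ee_pos: [561.6, 192.6, 182.8]
tcp_rot: [179.7, -0.0, 89.9]
ft_force: [0.5, -0.3, -1.0]
grip_width: 55.6
gripper_force: 0.0
```

```bash
python3 - <<'E'
from h import *
p=arm.observe()['ee_pos'];print(p.round(1))
for c in ['scene','side']:
    im=tops(c,{'large':(562,256,20,38),'small':(450,237,17,32),'med':(500,300,18,36),'tin':(656.5,21.6,88,28)})
    cv2.imwrite(f'pics/{c}9.png',cv2.resize(im[120:330,130:410,::-1],None,fx=2.5,fy=2.5))
E
```

```text
[561.6 192.6 182.8]
scene large 267 560.0 257.0 r 35.1 pan 52.0 -19.0 z 19.4
scene small 138 450.3 233.5 r 24.9 pan -60.0 -24.0 z 16.1
scene med 169 499.9 296.9 r 29.4 pan -1.0 30.0 z 17.3
scene tin 128 657.2 21.3 r 19.2 pan 109.0 -267.0 z 87.3
side large 264 560.1 254.8 r 36.5 pan 51.0 -21.0 z 19.5
side small 144 451.2 234.0 r 26.0 pan -59.0 -24.0 z 16.5
side med 174 499.7 299.0 r 30.2 pan -1.0 33.0 z 17.6
side tin 100 656.4 22.8 r 19.0 pan 108.0 -266.0 z 87.6
```

View pics/side9.png

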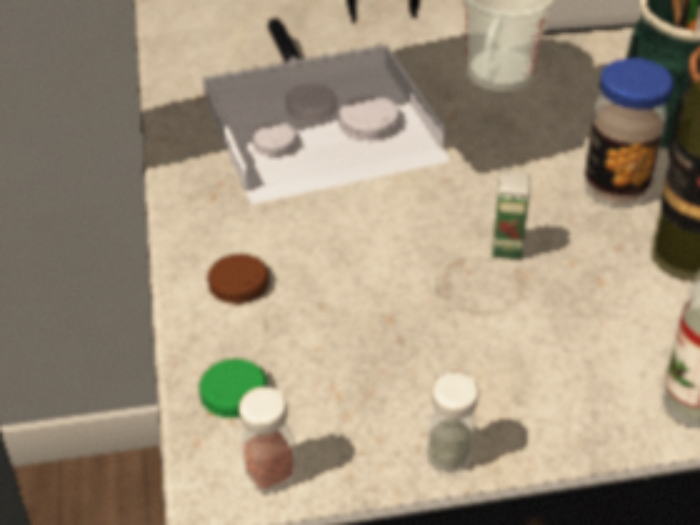

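All three lids lie flat in the pan (crop pixels (275,140), (312,103) and (370,118)). The jars and the tin are standing where they were, and the gripper is clear.

```bash
python3 -c "
from cell import arm; print(arm.hand_in())"
```

```text
the job is handed in; nothing more can be done
None
```

I swept all three lids into the pan, where they lie flat and fully past the side-wall ends; both jars and the tin still stand in place, and I handed the job in at about 15 s (no verdict came back).

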